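# Load the red-marked shrink collar into the bench oven

### The arm

A 6-joint arm with a two-finger parallel gripper is mounted at the origin on the work surface. World frame = base frame: x ahead of the robot, y to its left, z up, the work surface at z = 0. Lengths are in mm, angles in rad, forces in N, time in s.
With the tool pointing down it reaches from about 350 to 925 mm from the base axis. Payload 6.4 kg.
Tool frame: the origin (TCP) lies midway between the tips of the shut fingers; the grasp point (between the pads) lies 19 mm behind it (grip_point_offset is the distance from the TCP to the grasp point, in mm); z points along the fingers, y is the line along which they close (so a half turn about z gives the same grasp; the last joint's range is limited). The gripper opens to 85 mm and grips with 20 to 120 N. Pads are 22 mm wide; open, the fingers measure 114 mm over their backs; the gripper's body (76 mm by 85 mm) begins 54 mm behind the grasp point. The pads swing forward as they close: fully open they stand 13 mm farther back than shut.
Start: joints at [-1.423, 0.245, 1.558, -0, 1.339, -0.174], TCP at [205.583, -616.644, 231.29] pointing down, gripper open.
Joint ranges: [-3.13, 3.13], [-1.02, 2.26], [0.13, 2.54], [-0.95, 4.09], [0.21, 2.88], [-2.74, 2.74]. Speed limits (rad/s): [2.57, 2.57, 3.14, 3.14, 3.14, 3.14].

### API

Orientations are given as [roll, pitch, yaw] about the fixed x, y, z axes, in that order (R = Rz(yaw) Ry(pitch) Rx(roll)).
In Python, from bench import * gives the robot as it stands.
- The arm moves only by the tool carry_out, never from a script. Its argument "commands" is a list of rows, each a list of 6 numbers: the shift along the world's x, y, z normalised to -1 to 1, where 1 is 0.03 m, then the turn, a rotation vector about the world's x, y, z normalised to -1 to 1, where 1 is 4 degrees. A call has 1 to 12 rows; each row shifts and turns the commanded pose from where the row before left it; what a row does not reach is not made up. A row lasts 1/10 s, in which the tool goes at most 50 mm and 8.59 degrees, less where a joint would pass 70% of its speed; a pose out of reach is approached as far as the arm can. A call with a number of a shift or a turn outside -1 to 1 is refused whole. A call with a gripper value outside its range is refused whole. "fingers" is the gripper's target within -1 to 1 (shut at 1, half-way at 0, fully open at -1), set as the call begins (left out, the last holds). The fingers move at their own pace and stop on an object; "force" is the grip in N (left out, the last holds). Time passes only in rows, so rows that do not move let the fingers close. It gives the time, the measured TCP pose, the force, the opening and the grip force at its end, in the units of the state.
- observe(): the state, without advancing time (a new reading comes with each control period).
- read_camera(name): name is "side" or "top"; returns a dict with "image" (400x640x3 uint8, red, green, blue), "range_z" (400x640 float32, mm along the optical axis (not along the pixel's ray), 0 where there is no reading), "vertical_fov" (degrees; the focal length in pixels is half the picture's height over the tangent of half this angle, whatever the lens; pixels are square), "cx", "cy" (the principal point, pixels), "cam_to_world" (4x4, takes a point from camera to world coordinates). Camera axes: x right, y up, looking along -z (the intrinsics and any distortion apply to the point x, -y, -z); pixel columns grow to the right and rows downward; lengths in mm; the calibration is good to about 2 mm. A picture is of the moment at which its call begins.
- sign_off(): hands the job in; it is judged then, once.
The state is a dict: "time": time; "joint_positions": joint angles; "qvel": joint speeds; "tau": joint torques, N m; "position": TCP position; "orientation": TCP orientation; "force": force on the tool from outside, world axes, zero at the start; "torque": the same for the moment, N m; "width": opening from 0.0 (shut) to 1.0 (fully open); "finger_force": force on a finger pad.
Only numpy, scipy, OpenCV 4.12 (cv2) and the standard library are available. Lean on these libraries where they do the work, as an engineer would, in place of code of your own. Each camera call takes 0.05 s, during which the arm holds its last target. There are 200 camera calls.

### The job

Three look-alike steel shrink collars stand on the green mat, and one of them has its underside painted red: that one goes into the bench oven to warm. Pull the oven door all the way down, which slides the rack out, set the red-marked collar gently on the rack, standing on its end, and push the door up until it is fully shut with the collar on the rack inside. The other two collars must be left standing on the mat, and the other things on the bench undisturbed.

Things in the scene. Friction and masses are not known exactly. Their poses are not given: they have to be found in the camera images.
- oven: Grey bench oven, fixed, door facing roughly world -y. Origin: on the bench, in the plane of the casing's front, below the door's middle. Own x points into the oven, own y to the left as one faces the door, z up. Casing: x 0 to 300 mm, y -265 (control panel) to +165 mm, 330 mm high; a plain band above the door from 275 mm up.
- door (a joint): Door angle, rad: 0 shut, 1.57 fully down (level), swinging to the oven's -x. Starts shut or ajar to 0.12. Glazed, 300 wide, 195 high, 20 mm thick, 1.6 kg. Stiff and damped: stays put up to about 0.25, beyond that sinks open slowly by itself; about 6 N at the handle raises it; stays shut once pushed home. Opening draws the rack out 150 mm, shutting takes it in.
- door_bar (a point): Middle of the handle: black round bar, 14 mm thick, along the hinge's direction, free for 90 mm either side. From the hinge axis it lies 245 mm up the door and 28 mm out (50 mm beyond the door's top edge). Shut: 325 mm high, 40 mm in front of the casing. Down: 52 mm high, 257 mm in front, 43 mm clear of the door's edge. Can be pinched from above; it turns between the fingers.
- door_hinge (a point): Middle of the hinge axis, at the door's lower edge, 12 mm in front of the casing's front face, 80 mm above the bench. The axis runs along the oven's y. The point's axes turn with the door and equal the oven's when it is shut.
- rack_top (a point): Middle of the top of the flat wire rack, 135 mm above the bench, 220 mm deep (x, into the oven), 250 mm wide (y). Door shut: 130 mm behind the casing's front; door down: 20 mm in front of it, the rack's front edge 130 mm in front, so its front part can be loaded from above. Lugs and arms 65 mm tall stand along both sides, from 115 mm off the middle line outwards.
- mat: Fixed green rubber mat 270 by 130 mm, 4 mm thick; origin at the centre of its underside (on the bench), x along its length.
- collar_marked: The steel collar whose lower end face is painted red (all of it; unseen until the collar is picked up and turned a quarter turn or more towards a camera); 50 mm across and 40 mm tall with a 28 mm through bore (grip the outside), about 0.4 kg, standing on one end on the mat in a row of three about 80 mm apart along its x, in any place of the row. Origin: centre of the lower end as first placed, z up along the bore.
- collar_marked_mid (a point): Middle of the red-marked collar, on the bore's axis, 20 mm from either end.
- collar_a: A plain steel collar of the same looks, nothing painted on it; 50 mm across and 40 mm tall with a 28 mm through bore (grip the outside), about 0.4 kg, standing on one end on the mat in a row of three about 80 mm apart along its x, in any place of the row. Origin: centre of the lower end as first placed, z up along the bore.
- collar_a_mid (a point): Middle of this plain collar, on the bore's axis, 20 mm from either end.
- collar_b: The other plain steel collar; 50 mm across and 40 mm tall with a 28 mm through bore (grip the outside), about 0.4 kg, standing on one end on the mat in a row of three about 80 mm apart along its x, in any place of the row. Origin: centre of the lower end as first placed, z up along the bore.
- collar_b_mid (a point): Middle of the other plain collar, on the bore's axis, 20 mm from either end.
- carton: Bystander: blue bearing carton 75 by 75 by 30 mm; origin at the centre of its underside.
- tape: Bystander: black and orange tape measure 65 by 35 by 60 mm; origin at the centre of its underside.
- spanner: Bystander: steel spanner 170 mm long, lying on the bench beyond the mat (to -y).
- bush: Bystander: brass bush 42 mm across, 30 mm tall, standing near the mat's far end; origin at the centre of its underside.
- oil: Bystander: yellow oil bottle 56 mm across, 150 mm tall; origin at the centre of its underside.
- gauge_plug: Bystander: steel plug gauge, a plain cylinder 44 mm across, 45 mm tall; origin at the centre of its underside.
Mind the look-alikes: they are no part of the job. Leave any pink or purple look-alike of the collar_a alone.

How it is judged:
By the outcome, as a careful person would: the job done as asked, in the order asked, and still so for the second after the job is handed in, with the robot touching nothing.
It also fails if it takes over 72 s, if anything falls off the work surface, if the arm or the gripper's body presses on something with over 40 N, if the wrist force passes 120 N, or if a joint passes its speed limit or range.

## Working session

There is one attempt and no reset: what is moved stays moved. The work goes in short steps, Python scripts to look and compute and a tool call to move; the robot and the scene stay as the last step left them, time stands still between calls to the robot, and variables do not carry over. Pictures are saved under pics/ and viewed, at most 12 in all, crops included, and the job is handed in when it is done.

Besides the shell and the picture viewer there is one more tool, called after "Call:" by a JSON object that holds its "method" and its "body", one argument or row to a line. carry_out: Moves the arm, as the interface text tells. Its arguments: {"type":"object","properties":{"commands":{"type":"array"},"fingers":{"type":"number"},"force":{"type":"number"}},"required":["commands"]}

```bash
mkdir -p pics; ls; cat > h.py <<'E'
from bench import *
import numpy as np, cv2
def cam(n):
    d=read_camera(n); d['f']=200/np.tan(np.radians(d['vertical_fov'])/2); return d
def save(d,fn,crop=None,s=1):
    im=d['image'][:,:,::-1]
    if crop: u0,v0,u1,v1=crop; im=im[v0:v1,u0:u1]
    cv2.imwrite(fn,cv2.resize(np.ascontiguousarray(im),None,fx=s,fy=s))
def ray(d,u,v):
    T=np.array(d['cam_to_world']); r=T[:3,:3]@np.array([(u-d['cx'])/d['f'],-(v-d['cy'])/d['f'],-1]); return T[:3,3],r
def onz(d,u,v,z):
    o,r=ray(d,u,v); return o+r*(z-o[2])/r[2]
def pt(d,u,v):
    o,r=ray(d,u,v); return o+r*d['range_z'][int(v),int(u)]
def cloud(d):
    v,u=np.mgrid[0:400,0:640]; T=np.array(d['cam_to_world'])
    c=np.stack([(u-d['cx'])/d['f'],-(v-d['cy'])/d['f'],-np.ones_like(u,float)],-1)
    return T[:3,3]+(c@T[:3,:3].T)*d['range_z'][...,None]
E
python3 - <<'E'
from h import *
for n in('side','top'):
    d=cam(n); save(d,f'pics/{n}0.png'); print({k:d[k] for k in d if k not in('image','range_z')})
print(observe())
E
```

```text
pics
{'vertical_fov': 46.7252949897456, 'cx': 313.8907025506324, 'cy': 191.80747332578954, 'cam_to_world': array([[ 9.86475458e-01,  1.14949446e-01, -1.16845175e-01,
         4.08858724e+02],
       [-1.63607783e-01,  6.47344100e-01, -7.44431400e-01,
        -1.02130698e+03],
       [-9.93294233e-03,  7.53480086e-01,  6.57395692e-01,
         1.06834715e+03],
       [ 0.00000000e+00,  0.00000000e+00,  0.00000000e+00,
         1.00000000e+00]]), 'f': np.float64(463.0006298562368)}
{'vertical_fov': 50.86694503577973, 'cx': 328.2286627059334, 'cy': 201.0653079183118, 'cam_to_world': array([[-1.89735917e-02,  9.89173661e-01, -1.45517943e-01,
         3.84508745e+02],
       [-9.99765464e-01, -1.72506008e-02,  1.30932430e-02,
        -2.67089891e+01],
       [ 1.04412191e-02,  1.45732240e-01,  9.89268970e-01,
         1.29367641e+03],
       [ 0.00000000e+00,  0.00000000e+00,  0.00000000e+00,
         1.00000000e+00]]), 'f': np.float64(420.5647453196711)}
{'time': 0.1, 'joint_positions': array([-1.42308517e+00,  2.45752017e-01,  1.55895167e+00,  9.31917659e-06,
        1.33870869e+00, -1.74066837e-01]), 'qvel': array([-0.00046348, -0.00205293, -0.0002681 , -0.00121807,  0.00088247,
        0.00028203]), 'tau': array([-7.32012722e-05, -4.30671465e+01, -3.27128649e+01, -6.30431327e-05,
        2.80444903e-03, -9.52458720e-06]), 'position': array([ 205.51422576, -616.09800317,  230.25352499]), 'orientation': array([-3.13980199e+00, -3.24085534e-04,  3.21775554e-01]), 'force': array([-0.20751741,  0.39345112, -0.50658807]), 'torque': array([-0.01767535,  0.01896744, -0.02983825]), 'finger_force': 0.0, 'width': 0.9967578741530847}
```

View pics/side0.png

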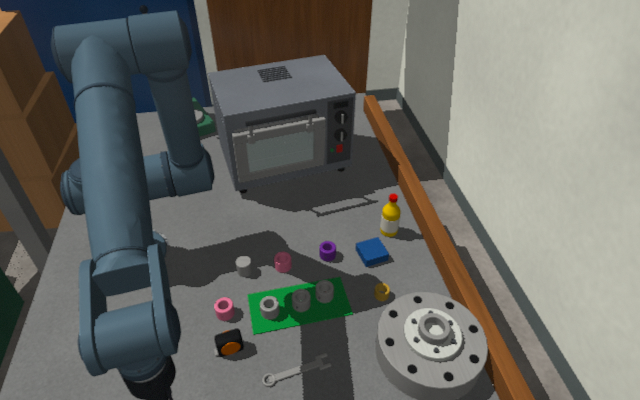

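View pics/top0.png

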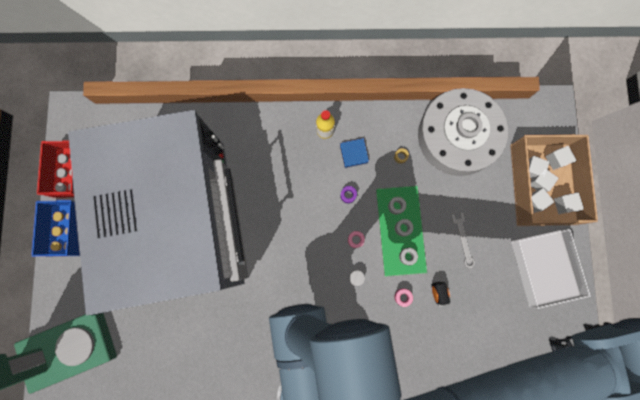

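The side view shows the oven at the back with its door shut or nearly shut and the bar at about (280,118). In the top view the candidates are the grey collars on the mat at (398,205), (405,228) and (409,257). The look-alikes are pink (404,297), rose (356,240), purple (348,194), gauge plug (358,278), brass (402,155) and the ring on the flange (469,125). I choose among the three grey ones on the green mat.

```bash
python3 - <<'E'
from h import *
d=cam('top');s=cam('side')
P=cloud(d)
save(d,'pics/matcrop.png',(330,130,480,320),3)
for u,v in((398,205),(405,228),(409,257)):
    # top points z in 35..52 near
    c=onz(d,u,v,44)
    m=(np.hypot(P[...,0]-c[0],P[...,1]-c[1])<38)&(P[...,2]>36)&(P[...,2]<54)
    vv,uu=np.nonzero(m); (x,y),r=cv2.minEnclosingCircle(P[m][:,:2].astype(np.float32))
    print('collar',c.round(),m.sum(),round(x),round(y),round(r),np.median(P[m][:,2]).round(1))
for n,D in(('top',d),('side',s)):
    hsv=cv2.cvtColor(D['image'],cv2.COLOR_RGB2HSV)
    m=cv2.inRange(hsv,(50,120,60),(75,255,255)); 
    k,l,st,_=cv2.connectedComponentsWithStats(m); i=1+np.argmax(st[1:,4]); 
    R=cv2.minAreaRect(np.array([onz(D,u,v,4)[:2] for v,u in zip(*np.nonzero(l==i))],np.float32)); print('mat',n,R)
# oven top
m=(P[...,2]>318)&(P[...,2]<342)&(P[...,1]>0)
R=cv2.minAreaRect(P[m][:,:2].astype(np.float32)); print('oven top',R,cv2.boxPoints(R).round(),np.median(P[m][:,2]))
# Side camera: front face
Q=cloud(s)
for u in range(225,355,12):
    print(u,[Q[v,u].round().astype(int).tolist() for v in (100,106,112,118,124,130)])
for nm,(u,v),z in (('pink',(404,297),40),('rose',(356,240),40),('plug',(358,278),45),('purple',(348,194),40),('bush',(402,155),30),('oil',(325,122),150),('carton',(354,152),30),('tape',(441,293),60)): print(nm,onz(d,u,v,z)[:2].round())
E
```

```text
collar [ 553. -253.   44.] 150 553 -252 25 42.5
collar [ 483. -271.   44.] 149 485 -270 25 41.5
collar [ 397. -278.   44.] 156 399 -279 25 42.5
mat top ((481.0009765625, -265.12518310546875), (264.4258728027344, 126.51319885253906), 3.546208620071411)
mat side ((480.680908203125, -268.76239013671875), (268.74285888671875, 131.1224822998047), 3.618865489959717)
oven top ((431.35546875, 320.92779541015625), (683.1060180664062, 641.8523559570312), 86.07360076904297) [[ 88.   2.]
 [728. -42.]
 [775. 640.]
 [135. 684.]] 328.511520122762
225 [[336, 299, 329], [335, 262, 330], [335, 229, 328], [333, 209, 319], [330, 214, 295], [327, 210, 276]]
237 [[374, 284, 334], [372, 261, 326], [371, 218, 330], [368, 214, 312], [366, 212, 292], [356, 423, 134]]
249 [[411, 284, 330], [409, 251, 328], [407, 224, 323], [404, 229, 299], [403, 153, 325], [400, 173, 291]]
261 [[448, 278, 330], [445, 245, 328], [443, 230, 315], [441, 224, 298], [446, 514, 92], [437, 193, 274]]
273 [[486, 274, 328], [482, 239, 327], [480, 229, 312], [476, 175, 324], [492, 511, 88], [474, 201, 264]]
285 [[522, 263, 331], [519, 239, 323], [518, 236, 304], [512, 177, 319], [514, 211, 275], [512, 201, 260]]
297 [[560, 259, 329], [558, 249, 313], [550, 188, 329], [583, 473, 128], [551, 212, 271], [550, 206, 252]]
309 [[597, 250, 330], [597, 252, 308], [587, 187, 325], [588, 201, 295], [589, 209, 268], [589, 210, 245]]
321 [[636, 255, 323], [637, 260, 298], [637, 259, 277], [631, 229, 273], [631, 225, 253], [631, 227, 229]]
333 [[677, 265, 314], [676, 262, 293], [676, 258, 273], [678, 267, 245], [679, 269, 220], [678, 262, 201]]
345 [[717, 270, 306], [718, 268, 285], [716, 257, 270], [716, 253, 249], [721, 271, 213], [720, 264, 194]]
pink [ 282. -259.]
rose [ 450. -124.]
plug [ 339. -126.]
purple [ 589. -103.]
bush [ 710. -274.]
oil [779. -37.]
carton [ 722. -126.]
tape [ 293. -363.]
```

View pics/matcrop.png

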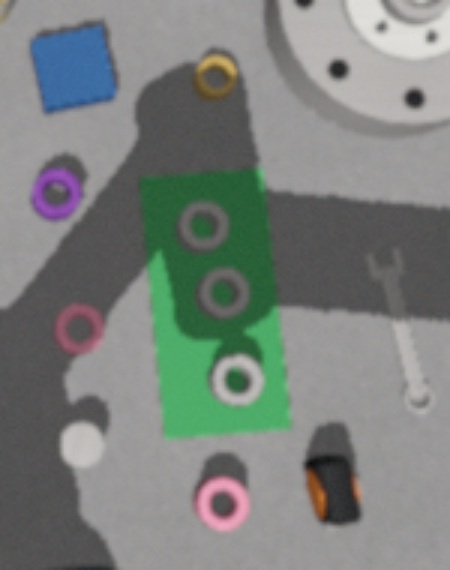

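The close crop shows the three grey rings on the mat, clear of the pink and rose rings and the plug. Their centres are about (553,-252), (485,-270) and (399,-279). Next I fit the oven front and the bar.

```bash
cat >> h.py <<'E'
def fitoven():
    s=cam('side');d=cam('top');Q=cloud(s).reshape(-1,3);P=cloud(d).reshape(-1,3)
    # top face front edge (top cam): for bins of x take front-most y at z ~330
    m=(abs(P[:,2]-329)<8)&(P[:,1]>190)&(P[:,0]>330)&(P[:,0]<760)
    A=P[m]; return s,d,Q,P,A
E
python3 - <<'E'
from h import *
s,d,Q,P,A=fitoven()
e=[]
for x in range(340,745,15):
    b=A[abs(A[:,0]-x)<8]
    if len(b)>20: e.append((x,np.percentile(b[:,1],2)))
e=np.array(e); print('top edge',e.round()[::3].tolist())
# casing right side panel front (side cam), z 100..300, x beyond door
m=(Q[:,2]>60)&(Q[:,2]<310)&(Q[:,0]>650)&(Q[:,0]<745)&(Q[:,1]<320)&(Q[:,1]>200)
B=Q[m]; print('panel',len(B),np.median(B,0)); print('line',np.polyfit(B[:,0],B[:,1],1))
T=P[(abs(P[:,2]-329)<8)&(P[:,1]>180)&(P[:,0]>250)&(P[:,0]<800)]
R=cv2.minAreaRect(T[:,:2].astype(np.float32)); print(R,cv2.boxPoints(R).round().tolist())
for n,C in(('top',P),('side',Q)):
    m=(C[:,2]>295)&(C[:,2]<340)&(C[:,0]>380)&(C[:,0]<600)&(C[:,1]<C[:,0]*.14+125)&(C[:,1]>80)
    b=C[m]; print(n,len(b),b.mean(0).round(1),b.min(0).round(),b.max(0).round(),np.polyfit(b[:,0],b[:,1],1) if len(b)>5 else '')
# door face, side cam
m=(Q[:,2]>100)&(Q[:,2]<270)&(Q[:,0]>380)&(Q[:,0]<600)&(Q[:,1]<260)&(Q[:,1]>120)
D=Q[m]; print('door',len(D),np.linalg.lstsq(np.c_[D[:,0],D[:,2],np.ones(len(D))],D[:,1],rcond=None)[0])
E
```

```text
top edge [[340.0, 214.0], [385.0, 220.0], [430.0, 227.0], [475.0, 235.0], [520.0, 242.0], [565.0, 245.0], [610.0, 254.0], [655.0, 265.0], [700.0, 273.0]]
panel 1611 [693.88605346 263.39163401 199.19930255]
line [1.34791542e-01 1.69222573e+02]
((521.6509399414062, 359.62896728515625), (431.2005615234375, 363.2157897949219), 9.28144359588623) [[280.0, 504.0], [338.0, 146.0], [764.0, 215.0], [705.0, 574.0]]
top 560 [494.5 177.7 326.2] [393. 155. 296.] [600. 206. 333.] [ 0.16288648 97.1008589 ]
side 355 [494.6 175.  323.4] [391. 152. 296.] [600. 200. 333.] [ 0.16246916 94.66964334]
door 2704 [ 1.66929742e-01 -9.46634889e-02  1.45018155e+02]
```

Call:
{"method": "carry_out", "body": {
  "commands": [
    [0.36, 0.98, 0.55, 0, 0, -0.2],
    [0.36, 0.98, 0.55, 0, 0, -0.2],
    [0.36, 0.98, 0.55, 0, 0, -0.2],
    [0.36, 0.98, 0.55, 0, 0, -0.2],
    [0.36, 0.98, 0.55, 0, 0, -0.2],
    [0.36, 0.98, 0.55, 0, 0, -0.2],
    [0.36, 0.98, 0.55, 0, 0, -0.2],
    [0.36, 0.98, 0.55, 0, 0, -0.2],
    [0.36, 0.98, 0.55, 0, 0, -0.2],
    [0.36, 0.98, 0.55, 0, 0, -0.2],
    [0.36, 0.98, 0.55, 0, 0, -0.2],
    [0.36, 0.98, 0.55, 0, 0, -0.1]
  ],
  "fingers": -0.1,
  "force": 50
}}

```text
time: 1.5
position: [335.3, -262.5, 430.1]
orientation: [3.141, -0.0, 0.161]
force: [0.1, -0.4, 0.1]
width: 0.551
finger_force: 0.0
```

Call:
{"method": "carry_out", "body": {
  "commands": [
    [0.36, 0.98, 0, 0, 0, 0],
    [0.36, 0.98, 0, 0, 0, 0],
    [0.36, 0.98, 0, 0, 0, 0],
    [0.36, 0.98, 0, 0, 0, 0],
    [0.36, 0.98, 0, 0, 0, 0],
    [0.36, 0.98, 0, 0, 0, 0],
    [0.36, 0.98, 0, 0, 0, 0],
    [0.36, 0.98, 0, 0, 0, 0],
    [0.36, 0.98, 0, 0, 0, 0],
    [0.36, 0.98, 0, 0, 0, 0],
    [0, 0, 0, 0, 0, 0],
    [0, 0, 0, 0, 0, 0]
  ]
}}

```text
time: 2.7
position: [443.1, 30.5, 429.2]
orientation: [3.141, 0.0, 0.163]
force: [0.1, -0.1, -0.7]
width: 0.549
finger_force: 0.0
```

Call:
{"method": "carry_out", "body": {
  "commands": [
    [0.38, 0.98, 0, 0, 0, 0],
    [0.38, 0.98, 0, 0, 0, 0],
    [0.38, 0.98, 0, 0, 0, 0],
    [0.38, 0.98, 0, 0, 0, 0],
    [0.38, 0.98, 0, 0, 0, 0],
    [0, 0, -0.9, 0, 0, 0],
    [0, 0, -0.9, 0, 0, 0],
    [0, 0, -0.4, 0, 0, 0],
    [0, 0, 0, 0, 0, 0]
  ]
}}

```text
time: 3.6
position: [499.5, 176.2, 361.3]
orientation: [-3.142, 0.004, 0.16]
force: [-0.3, 0.3, 0.2]
width: 0.549
finger_force: 0.0
```

```bash
python3 - <<'E'
from h import *
print(observe()['position'])
s=cam('side'); save(s,'pics/bar.png',(190,40,390,190),4)
E
```

```text
[499.50419913 176.15339464 361.31026385]
```

View pics/bar.png

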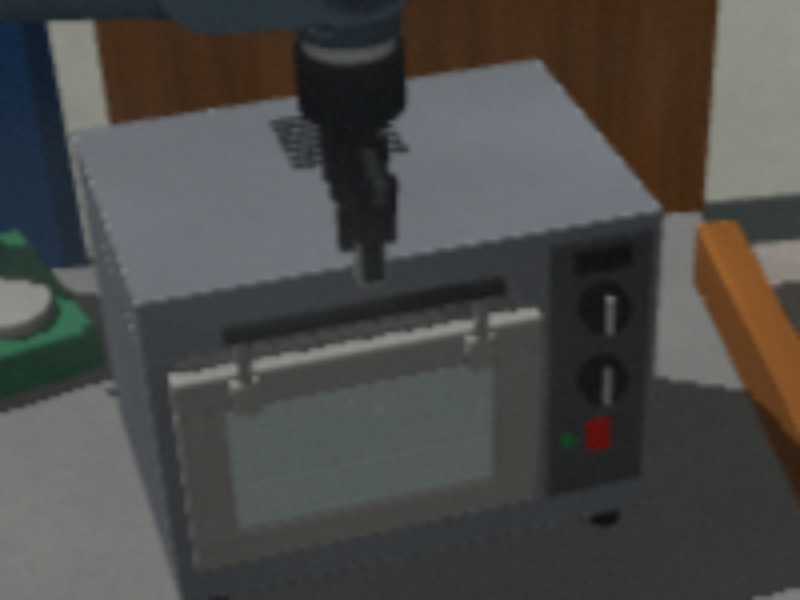

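The fingers hang in line above the bar, at crop (370,275) with the bar at (370,312). I lower and pinch.

Call:
{"method": "carry_out", "body": {
  "commands": [
    [0, 0, -0.8, 0, 0, 0],
    [0, 0, -0.8, 0, 0, 0],
    [0, 0, -0.35, 0, 0, 0],
    [0, 0, 0, 0, 0, 0]
  ]
}}

```text
time: 4.05
position: [500.0, 176.8, 304.5]
orientation: [-3.142, 0.001, 0.161]
force: [1.3, -0.3, 0.4]
width: 0.55
finger_force: 0.0
```

Call:
{"method": "carry_out", "body": {
  "commands": [
    [0, 0, 0, 0, 0, 0],
    [0, 0, 0, 0, 0, 0],
    [0, 0, 0, 0, 0, 0],
    [0, 0, 0, 0, 0, 0],
    [0, 0, 0, 0, 0, 0],
    [0, 0, 0, 0, 0, 0]
  ],
  "fingers": 1,
  "force": 50
}}

```text
time: 4.65
position: [501.0, 177.2, 306.7]
orientation: [3.141, -0.003, 0.161]
force: [-0.3, 0.6, 5.1]
width: 0.143
finger_force: 48.9
```

```bash
python3 - <<'E'
import numpy as np
t=np.linspace(.09,1.57,25)
d=12+28*np.cos(t)+245*np.sin(t); h=80+245*np.cos(t)-28*np.sin(t)
xo=np.array([-.161,.987])
dd=np.diff(d)[:,None]*-xo
print(np.c_[dd,np.diff(h)].cumsum(0)[-1]); print((np.c_[dd,np.diff(h)]/30).round(2).tolist())
E
```

```text
[  31.41356304 -192.57879951 -269.29671129]
[[0.08, -0.49, -0.12], [0.08, -0.48, -0.15], [0.08, -0.47, -0.18], [0.07, -0.46, -0.21], [0.07, -0.44, -0.23], [0.07, -0.43, -0.26], [0.07, -0.41, -0.29], [0.06, -0.39, -0.31], [0.06, -0.37, -0.34], [0.06, -0.35, -0.36], [0.05, -0.33, -0.38], [0.05, -0.31, -0.4], [0.05, -0.28, -0.42], [0.04, -0.25, -0.44], [0.04, -0.23, -0.45], [0.03, -0.2, -0.46], [0.03, -0.17, -0.48], [0.02, -0.14, -0.49], [0.02, -0.11, -0.49], [0.01, -0.08, -0.5], [0.01, -0.05, -0.5], [0.0, -0.02, -0.51], [-0.0, 0.01, -0.51], [-0.01, 0.04, -0.51]]
```

Call:
{"method": "carry_out", "body": {
  "commands": [
    [0.08, -0.49, -0.12, 0, 0, 0],
    [0.08, -0.48, -0.15, 0, 0, 0],
    [0.08, -0.47, -0.18, 0, 0, 0],
    [0.07, -0.46, -0.21, 0, 0, 0],
    [0.07, -0.44, -0.23, 0, 0, 0],
    [0.07, -0.43, -0.26, 0, 0, 0],
    [0.07, -0.41, -0.29, 0, 0, 0],
    [0.06, -0.39, -0.31, 0, 0, 0],
    [0, 0, 0, 0, 0, 0]
  ]
}}

```text
time: 5.55
position: [519.0, 67.6, 251.1]
orientation: [3.138, -0.003, 0.16]
force: [8.9, -2.5, -0.0]
width: 0.143
finger_force: 54.7
```

Call:
{"method": "carry_out", "body": {
  "commands": [
    [0.06, -0.37, -0.34, 0, 0, 0],
    [0.06, -0.35, -0.36, 0, 0, 0],
    [0.05, -0.33, -0.38, 0, 0, 0],
    [0.05, -0.31, -0.4, 0, 0, 0],
    [0.05, -0.28, -0.42, 0, 0, 0],
    [0.04, -0.25, -0.44, 0, 0, 0],
    [0.04, -0.23, -0.45, 0, 0, 0],
    [0.03, -0.2, -0.46, 0, 0, 0],
    [0, 0, 0, 0, 0, 0]
  ]
}}

```text
time: 6.45
position: [530.6, -1.8, 153.0]
orientation: [3.139, -0.004, 0.16]
force: [12.3, -2.8, -3.3]
width: 0.139
finger_force: 58.6
```

Call:
{"method": "carry_out", "body": {
  "commands": [
    [0.03, -0.17, -0.48, 0, 0, 0],
    [0.02, -0.14, -0.49, 0, 0, 0],
    [0.02, -0.11, -0.49, 0, 0, 0],
    [0.01, -0.08, -0.5, 0, 0, 0],
    [0.01, -0.05, -0.5, 0, 0, 0],
    [0, -0.02, -0.51, 0, 0, 0],
    [0, 0.01, -0.51, 0, 0, 0],
    [0, 0.04, -0.51, 0, 0, 0],
    [0, 0, 0, 0, 0, 0],
    [0, 0, 0, 0, 0, 0]
  ]
}}

```text
time: 7.45
position: [533.6, -19.6, 34.3]
orientation: [3.134, -0.004, 0.162]
force: [10.2, -17.4, -5.3]
width: 0.142
finger_force: 62.8
```

Call:
{"method": "carry_out", "body": {
  "commands": [
    [0, 0, -0.1, 0, 0, 0],
    [0, 0, 0, 0, 0, 0]
  ]
}}

```text
time: 7.65
position: [533.6, -19.4, 31.5]
orientation: [3.134, -0.004, 0.162]
force: [10.6, -15.7, -5.2]
width: 0.143
finger_force: 62.8
```

Call:
{"method": "carry_out", "body": {
  "commands": [
    [0, 0, 0, 0, 0, 0],
    [0, 0, 0, 0, 0, 0],
    [0, 0, 0, 0, 0, 0],
    [0, 0, 0, 0, 0, 0]
  ],
  "fingers": 0.1
}}

```text
time: 8.05
position: [534.1, -21.5, 33.3]
orientation: [3.131, -0.004, 0.162]
force: [4.5, -25.5, 4.5]
width: 0.446
finger_force: 0.0
```

Call:
{"method": "carry_out", "body": {
  "commands": [
    [0, 0, 0.5, 0, 0, 0],
    [0, 0, 0.9, 0, 0, 0],
    [0, 0, 0.9, 0, 0, 0],
    [0, 0, 0.9, 0, 0, 0],
    [0, -0.9, 0.9, 0, 0, 0],
    [-0.6, -0.9, 0.9, 0, 0, 0],
    [-0.8, -0.9, 0, 0, 0, 0],
    [-0.8, -0.9, 0, 0, 0, 0],
    [-0.8, -0.9, 0, 0, 0, 0],
    [-0.8, -0.9, 0, 0, 0, 0],
    [-0.6, -0.9, 0, 0, 0, 0],
    [0, -0.9, 0, 0, 0, 0]
  ],
  "fingers": -1
}}

```text
time: 9.25
position: [396.1, -230.9, 179.3]
orientation: [-3.137, 0.004, 0.16]
force: [0.8, -0.3, 1.0]
width: 0.999
finger_force: 0.0
```

```bash
python3 - <<'E'
from h import *
o=observe(); print(o['position'],o['orientation'],o['width'])
d=cam('top'); save(d,'pics/open.png')
P=cloud(d)
for u,v in((398,205),(405,228),(409,257)):
    c=onz(d,u,v,44)
    m=(np.hypot(P[...,0]-c[0],P[...,1]-c[1])<38)&(P[...,2]>36)&(P[...,2]<54)
    if m.sum()>20: print(cv2.minEnclosingCircle(P[m][:,:2].astype(np.float32)),m.sum())
E
```

```text
[ 396.13094172 -230.86032345  179.32628074] [-3.137182    0.00443026  0.16015135] 0.9990057104778026
((552.963134765625, -252.4317169189453), 24.91187286376953) 147
((486.2921447753906, -269.76544189453125), 24.957366943359375) 88
```

View pics/open.png

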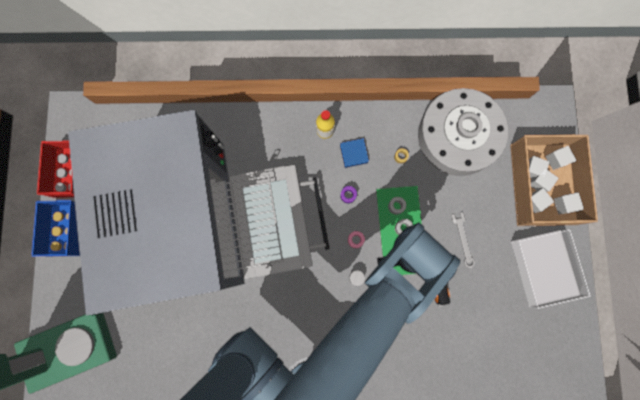

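The door is fully down, with the bar at (320,210) and the rack drawn out at about (245,225). I go to the nearest collar at (399,-279).

Call:
{"method": "carry_out", "body": {
  "commands": [
    [0.05, -0.8, 0, 0, 0, 0],
    [0.05, -0.8, 0, 0, 0, 0],
    [0, 0, -0.9, 0, 0, 0],
    [0, 0, -0.9, 0, 0, 0],
    [0, 0, -0.9, 0, 0, 0],
    [0, 0, -0.9, 0, 0, 0],
    [0, 0, -0.9, 0, 0, 0],
    [0, 0, -0.8, 0, 0, 0],
    [0, 0, -0.45, 0, 0, 0],
    [0, 0, 0, 0, 0, 0]
  ]
}}

```text
time: 10.3
position: [400.4, -276.9, 6.6]
orientation: [-3.135, 0.004, 0.161]
force: [-0.4, 0.1, -0.3]
width: 1.001
finger_force: 0.0
```

Call:
{"method": "carry_out", "body": {
  "commands": [
    [0, 0, 0, 0, 0, 0],
    [0, 0, 0, 0, 0, 0],
    [0, 0, 0, 0, 0, 0],
    [0, 0, 0, 0, 0, 0],
    [0, 0, 0, 0, 0, 0]
  ],
  "fingers": 1,
  "force": 60
}}

```text
time: 10.8
position: [403.4, -279.6, 11.2]
orientation: [3.141, -0.001, 0.161]
force: [-1.2, 2.3, 6.4]
width: 0.538
finger_force: 61.0
```

Call:
{"method": "carry_out", "body": {
  "commands": [
    [0, 0, 0.6, 0, 0, 0],
    [0, 0, 0.9, 0, 0, 0],
    [0, 0, 0.9, 0, 0, 0],
    [-0.15, -0.3, 0.7, -0.95, -0.3, 0],
    [-0.15, -0.3, 0.7, -0.95, -0.3, 0],
    [-0.15, -0.3, 0.7, -0.95, -0.3, 0],
    [-0.15, -0.3, 0.7, -0.95, -0.3, 0],
    [-0.15, -0.3, 0.7, -0.95, -0.3, 0],
    [-0.15, -0.3, 0.7, -0.95, -0.3, 0],
    [-0.15, -0.3, 0.7, -0.95, -0.3, 0],
    [-0.15, -0.3, 0.7, -0.95, -0.3, 0],
    [-0.15, -0.3, 0.7, -0.95, -0.3, 0]
  ]
}}

```text
time: 12.0
position: [361.4, -359.6, 270.7]
orientation: [2.52, -0.084, 0.188]
force: [0.2, -0.3, -2.8]
width: 0.537
finger_force: 62.9
```

Call:
{"method": "carry_out", "body": {
  "commands": [
    [-0.15, -0.3, 0.3, -0.95, -0.3, 0],
    [-0.15, -0.3, 0.3, -0.95, -0.3, 0],
    [-0.15, -0.3, 0.3, -0.95, -0.3, 0],
    [-0.15, -0.3, 0.3, -0.95, -0.3, 0],
    [-0.15, -0.3, 0.3, -0.95, -0.3, 0],
    [-0.15, -0.3, 0.3, -0.95, -0.3, 0],
    [-0.15, -0.3, 0, -0.95, -0.3, 0],
    [-0.15, -0.3, 0, -0.95, -0.3, 0],
    [-0.15, -0.3, 0, -0.95, -0.3, 0],
    [-0.15, -0.3, 0, -0.95, -0.3, 0],
    [-0.15, -0.3, 0, -0.95, -0.3, 0],
    [-0.15, -0.3, 0, -0.95, -0.3, 0]
  ]
}}

```text
time: 13.2
position: [284.1, -415.2, 386.3]
orientation: [1.789, -0.138, 0.257]
force: [0.6, -0.5, -3.9]
width: 0.537
finger_force: 63.8
```

```bash
cat >> h.py <<'E'
def under(tag):
    o=observe(); s=cam('side'); T=np.array(s['cam_to_world'])
    from scipy.spatial.transform import Rotation as R
    z=R.from_euler('xyz',o['orientation']).as_matrix()[:,2]
    c=T[:3,:3].T@(o['position']-T[:3,3]); u=int(s['cx']+s['f']*c[0]/-c[2]); v=int(s['cy']-s['f']*c[1]/-c[2])
    hsv=cv2.cvtColor(s['image'],cv2.COLOR_RGB2HSV)
    w=hsv[max(v-40,0):v+40,max(u-40,0):u+40]
    red=(((w[...,0]<8)|(w[...,0]>172))&(w[...,1]>130)&(w[...,2]>60)).sum()
    print('toolz',z.round(2),'pix',u,v,'red',red,o['position'].round(1),o['orientation'].round(3),round(o['width'],3),round(o['finger_force'],1))
    save(s,f'pics/{tag}.png',(max(u-50,0),max(v-40,0),u+50,v+40),6)
E
python3 -c "
from h import *
under('u1')"
```

```text
toolz [ 0.28 -0.94 -0.21] pix 201 262 red 0 [ 284.1 -415.2  386.3] [ 1.789 -0.138  0.257] 0.537 63.8
```

View pics/u1.png

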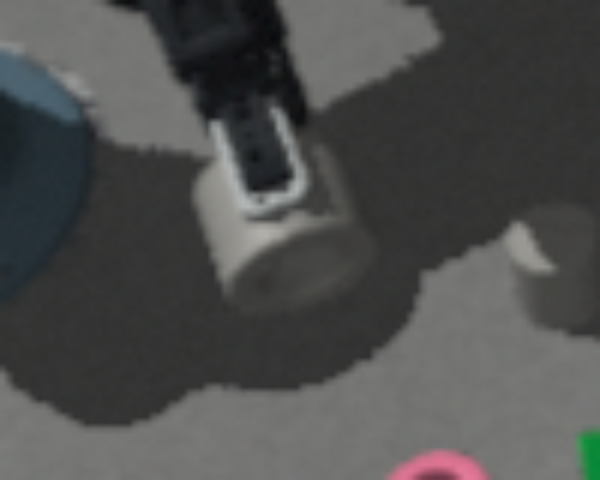

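The lifted collar's end face at crop (300,265) is plain grey, so it is not the marked one. I work out the move back to its place.

```bash
cat >> h.py <<'E'
def delta(pos,rpy=(np.pi,0,.161)):
    from scipy.spatial.transform import Rotation as R
    o=observe(); rv=(R.from_euler('xyz',rpy)*R.from_euler('xyz',o['orientation']).inv()).as_rotvec()
    print('at',o['position'].round(1),'shift/30',((np.array(pos)-o['position'])/30).round(2),'turn/4deg',(np.degrees(rv)/4).round(2))
E
python3 -c "
from h import *
delta((402,-279,100))"
```

```text
at [ 283.8 -414.7  388.5] shift/30 [ 3.94  4.52 -9.62] turn/4deg [18.63  5.65  0.19]
```

Call:
{"method": "carry_out", "body": {
  "commands": [
    [0.16, 0.19, -0.2, 0.78, 0.24, 0.01],
    [0.16, 0.19, -0.3, 0.78, 0.24, 0.01],
    [0.16, 0.19, -0.4, 0.78, 0.24, 0.01],
    [0.16, 0.19, -0.4, 0.78, 0.24, 0.01],
    [0.16, 0.19, -0.4, 0.78, 0.24, 0.01],
    [0.16, 0.19, -0.4, 0.78, 0.24, 0.01],
    [0.16, 0.19, -0.4, 0.78, 0.24, 0.01],
    [0.16, 0.19, -0.4, 0.78, 0.24, 0.01],
    [0.16, 0.19, -0.4, 0.78, 0.24, 0.01],
    [0.16, 0.19, -0.4, 0.78, 0.24, 0.01],
    [0.16, 0.19, -0.4, 0.78, 0.24, 0.01],
    [0.16, 0.19, -0.4, 0.78, 0.24, 0.01]
  ]
}}

```text
time: 14.45
position: [342.5, -346.3, 250.5]
orientation: [2.48, -0.083, 0.187]
force: [-0.2, -1.1, -4.2]
width: 0.535
finger_force: 63.7
```

Call:
{"method": "carry_out", "body": {
  "commands": [
    [0.16, 0.19, -0.4, 0.78, 0.24, 0.01],
    [0.16, 0.19, -0.4, 0.78, 0.24, 0.01],
    [0.16, 0.19, -0.4, 0.78, 0.24, 0.01],
    [0.16, 0.19, -0.4, 0.78, 0.24, 0.01],
    [0.16, 0.19, -0.4, 0.78, 0.24, 0.01],
    [0.16, 0.19, -0.4, 0.78, 0.24, 0.01],
    [0.16, 0.19, -0.4, 0.78, 0.24, 0.01],
    [0.16, 0.19, -0.4, 0.78, 0.24, 0.01],
    [0.16, 0.19, -0.4, 0.78, 0.24, 0.01],
    [0.16, 0.19, -0.4, 0.78, 0.24, 0.01],
    [0.16, 0.19, -0.4, 0.78, 0.24, 0.01],
    [0.16, 0.19, -0.4, 0.78, 0.24, 0.01]
  ]
}}

```text
time: 15.65
position: [400.4, -278.5, 107.3]
orientation: [-3.127, 0.002, 0.167]
force: [-0.4, 0.3, -4.0]
width: 0.54
finger_force: 63.6
```

```bash
python3 -c "
from h import *
delta((402,-279,12))"
```

```text
at [ 400.4 -278.5  107.3] shift/30 [ 0.05 -0.02 -3.18] turn/4deg [-0.21 -0.06 -0.09]
```

Call:
{"method": "carry_out", "body": {
  "commands": [
    [0.05, 0, -0.8, -0.2, -0.05, 0],
    [0, 0, -0.8, 0, 0, 0],
    [0, 0, -0.7, 0, 0, 0],
    [0, 0, -0.4, 0, 0, 0],
    [0, 0, -0.3, 0, 0, 0],
    [0, 0, -0.1, 0, 0, 0],
    [0, 0, -0.1, 0, 0, 0],
    [0, 0, 0, 0, 0, 0]
  ]
}}

```text
time: 16.45
position: [402.2, -279.3, 12.6]
orientation: [3.139, -0.0, 0.167]
force: [-0.2, -0.3, -4.1]
width: 0.536
finger_force: 63.6
```

Call:
{"method": "carry_out", "body": {
  "commands": [
    [0, 0, -0.05, 0, 0, 0],
    [0, 0, -0.03, 0, 0, 0],
    [0, 0, 0, 0, 0, 0]
  ]
}}

```text
time: 16.75
position: [402.4, -279.6, 11.2]
orientation: [3.139, -0.0, 0.167]
force: [-2.7, 2.4, 5.5]
width: 0.536
finger_force: 64.6
```

Call:
{"method": "carry_out", "body": {
  "commands": [
    [0, 0, 0, 0, 0, 0],
    [0, 0, 0, 0, 0, 0],
    [0, 0, 0, 0, 0, 0],
    [0, 0, 0.3, 0, 0, 0],
    [0, 0, 0.9, 0, 0, 0],
    [0, 0, 0.9, 0, 0, 0],
    [0.7, 0.08, 0.5, 0, 0, 0],
    [0.7, 0.08, 0, 0, 0, 0],
    [0.7, 0.08, 0, 0, 0, 0],
    [0.7, 0.08, 0, 0, 0, 0],
    [0, 0, 0, 0, 0, 0]
  ],
  "fingers": -1
}}

```text
time: 17.85
position: [487.8, -269.5, 88.8]
orientation: [3.138, -0.002, 0.169]
force: [-0.0, -0.0, -0.4]
width: 1.001
finger_force: 0.0
```

```bash
python3 -c "
from h import *
delta((485.5,-270,7),(np.pi,0,.1))"
```

```text
at [ 487.8 -269.5   88.8] shift/30 [-0.08 -0.02 -2.73] turn/4deg [ 0.05  0.03 -0.99]
```

Call:
{"method": "carry_out", "body": {
  "commands": [
    [-0.08, 0, -0.8, 0, 0, 0],
    [0, 0, -0.8, 0, 0, 0],
    [0, 0, -0.7, 0, 0, 0],
    [0, 0, -0.3, 0, 0, 0],
    [0, 0, 0, 0, 0, 0]
  ]
}}

```text
time: 18.35
position: [482.2, -268.8, 8.7]
orientation: [-3.142, 0.002, 0.167]
force: [-0.5, -0.3, -0.3]
width: 1.001
finger_force: 0.0
```

Call:
{"method": "carry_out", "body": {
  "commands": [
    [0, 0, 0, 0, 0, 0],
    [0, 0, 0, 0, 0, 0],
    [0, 0, 0, 0, 0, 0],
    [0, 0, 0, 0, 0, 0],
    [0, 0, 0, 0, 0, 0]
  ],
  "fingers": 1,
  "force": 60
}}

```text
time: 18.85
position: [484.4, -270.3, 11.4]
orientation: [3.137, -0.001, 0.167]
force: [-1.4, 0.5, 6.5]
width: 0.529
finger_force: 61.9
```

Call:
{"method": "carry_out", "body": {
  "commands": [
    [0, 0, 0.6, 0, 0, 0],
    [0, 0, 0.9, 0, 0, 0],
    [0, 0, 0.9, 0, 0, 0],
    [-0.4, -0.3, 0.6, -0.9, -0.3, 0],
    [-0.4, -0.3, 0.6, -0.9, -0.3, 0],
    [-0.4, -0.3, 0.6, -0.9, -0.3, 0],
    [-0.4, -0.3, 0.6, -0.9, -0.3, 0],
    [-0.4, -0.3, 0.6, -0.9, -0.3, 0],
    [-0.4, -0.3, 0.6, -0.9, -0.3, 0],
    [-0.4, -0.3, 0.6, -0.9, -0.3, 0],
    [-0.4, -0.3, 0.6, -0.9, -0.3, 0],
    [-0.4, -0.3, 0.6, -0.9, -0.3, 0]
  ]
}}

```text
time: 20.05
position: [374.3, -349.7, 243.1]
orientation: [2.549, -0.085, 0.193]
force: [-0.2, -0.3, -4.3]
width: 0.534
finger_force: 62.8
```

Call:
{"method": "carry_out", "body": {
  "commands": [
    [-0.3, -0.3, 0.3, -0.9, -0.3, 0],
    [-0.3, -0.3, 0.3, -0.9, -0.3, 0],
    [-0.3, -0.3, 0.3, -0.9, -0.3, 0],
    [-0.3, -0.3, 0.3, -0.9, -0.3, 0],
    [-0.3, -0.3, 0.3, -0.9, -0.3, 0],
    [-0.3, -0.3, 0.3, -0.9, -0.3, 0],
    [-0.3, -0.3, 0, -0.9, -0.3, 0],
    [-0.3, -0.3, 0, -0.9, -0.3, 0],
    [-0.3, -0.3, 0, -0.9, -0.3, 0],
    [-0.3, -0.3, 0, -0.9, -0.3, 0]
  ]
}}

```text
time: 21.05
position: [290.9, -417.3, 313.0]
orientation: [1.925, -0.14, 0.239]
force: [-2.3, -1.7, -1.8]
width: 0.532
finger_force: 63.2
```

```bash
python3 -c "
from h import *
under('u2')"
```

```text
toolz [ 0.27 -0.9  -0.34] pix 210 287 red 0 [ 290.9 -417.3  313. ] [ 1.925 -0.14   0.239] 0.532 63.2
```

View pics/u2.png

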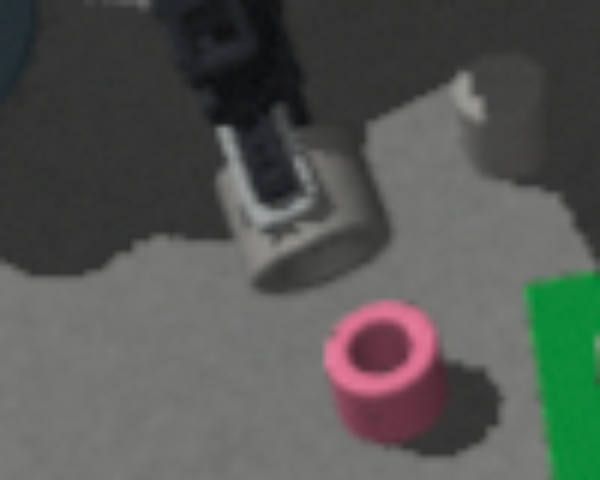

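This end face at crop (320,268) is also grey. I put it back. The third collar at (553,-252) should be the marked one.

```bash
python3 -c "
from h import *
delta((484.4,-270.3,100),(np.pi,0,.167))"
```

```text
at [ 291.1 -416.8  314.7] shift/30 [ 6.44  4.88 -7.16] turn/4deg [16.7   5.29  0.38]
```

Call:
{"method": "carry_out", "body": {
  "commands": [
    [0.29, 0.22, -0.2, 0.76, 0.24, 0.02],
    [0.29, 0.22, -0.2, 0.76, 0.24, 0.02],
    [0.29, 0.22, -0.2, 0.76, 0.24, 0.02],
    [0.29, 0.22, -0.3, 0.76, 0.24, 0.02],
    [0.29, 0.22, -0.3, 0.76, 0.24, 0.02],
    [0.29, 0.22, -0.3, 0.76, 0.24, 0.02],
    [0.29, 0.22, -0.3, 0.76, 0.24, 0.02],
    [0.29, 0.22, -0.3, 0.76, 0.24, 0.02],
    [0.29, 0.22, -0.3, 0.76, 0.24, 0.02],
    [0.29, 0.22, -0.3, 0.76, 0.24, 0.02],
    [0.29, 0.22, -0.3, 0.76, 0.24, 0.02]
  ]
}}

```text
time: 22.2
position: [387.9, -344.6, 225.5]
orientation: [2.537, -0.078, 0.192]
force: [-0.3, -0.2, -3.9]
width: 0.531
finger_force: 62.9
```

Call:
{"method": "carry_out", "body": {
  "commands": [
    [0.29, 0.22, -0.3, 0.76, 0.24, 0.02],
    [0.29, 0.22, -0.3, 0.76, 0.24, 0.02],
    [0.29, 0.22, -0.3, 0.76, 0.24, 0.02],
    [0.29, 0.22, -0.3, 0.76, 0.24, 0.02],
    [0.29, 0.22, -0.4, 0.76, 0.24, 0.02],
    [0.29, 0.22, -0.4, 0.76, 0.24, 0.02],
    [0.29, 0.22, -0.4, 0.76, 0.24, 0.02],
    [0.29, 0.22, -0.4, 0.76, 0.24, 0.02],
    [0.29, 0.22, -0.4, 0.76, 0.24, 0.02],
    [0.29, 0.22, -0.4, 0.76, 0.24, 0.02],
    [0.29, 0.22, -0.4, 0.76, 0.24, 0.02]
  ]
}}

```text
time: 23.3
position: [483.8, -272.5, 105.9]
orientation: [-3.14, -0.003, 0.182]
force: [-0.4, 0.0, -4.5]
width: 0.528
finger_force: 62.9
```

```bash
python3 -c "
from h import *
delta((484.4,-270.3,11.2),(np.pi,0,.167))"
```

```text
at [ 483.8 -272.5  105.9] shift/30 [ 0.02  0.07 -3.16] turn/4deg [-0.04  0.04 -0.22]
```

Call:
{"method": "carry_out", "body": {
  "commands": [
    [0, 0.05, -0.8, 0, 0, -0.2],
    [0, 0, -0.8, 0, 0, 0],
    [0, 0, -0.7, 0, 0, 0],
    [0, 0, -0.4, 0, 0, 0],
    [0, 0, -0.25, 0, 0, 0],
    [0, 0, -0.1, 0, 0, 0],
    [0, 0, -0.05, 0, 0, 0],
    [0, 0, -0.05, 0, 0, 0],
    [0, 0, 0, 0, 0, 0]
  ]
}}

```text
time: 24.2
position: [484.0, -271.8, 13.0]
orientation: [3.14, -0.005, 0.166]
force: [-0.4, 1.1, -3.9]
width: 0.531
finger_force: 62.9
```

Call:
{"method": "carry_out", "body": {
  "commands": [
    [0, 0, -0.05, 0, 0, 0],
    [0, 0, -0.04, 0, 0, 0],
    [0, 0, 0, 0, 0, 0]
  ]
}}

```text
time: 24.5
position: [484.2, -271.9, 11.4]
orientation: [3.14, -0.005, 0.166]
force: [-4.3, 2.2, 7.3]
width: 0.531
finger_force: 64.0
```

Call:
{"method": "carry_out", "body": {
  "commands": [
    [0, 0, 0, 0, 0, 0],
    [0, 0, 0, 0, 0, 0],
    [0, 0, 0, 0, 0, 0],
    [0, 0, 0.3, 0, 0, 0],
    [0, 0, 0.9, 0, 0, 0],
    [0, 0, 0.9, 0, 0, 0],
    [0.8, 0.22, 0.5, 0, 0, 0],
    [0.8, 0.22, 0, 0, 0, 0],
    [0.7, 0.22, 0, 0, 0, 0],
    [0, 0, 0, 0, 0, 0]
  ],
  "fingers": -1
}}

```text
time: 25.5
position: [554.7, -251.4, 89.0]
orientation: [3.139, -0.006, 0.168]
force: [0.3, -0.3, -0.3]
width: 1.001
finger_force: 0.0
```

```bash
python3 -c "
from h import *
delta((553,-252.4,7),(np.pi,0,.167))"
```

```text
at [ 554.7 -251.4   89. ] shift/30 [-0.06 -0.03 -2.73] turn/4deg [ 0.02  0.1  -0.01]
```

Call:
{"method": "carry_out", "body": {
  "commands": [
    [-0.05, -0.03, -0.8, 0, 0, 0],
    [0, 0, -0.8, 0, 0, 0],
    [0, 0, -0.7, 0, 0, 0],
    [0, 0, -0.35, 0, 0, 0],
    [0, 0, 0, 0, 0, 0]
  ]
}}

```text
time: 26.0
position: [549.6, -252.1, 6.8]
orientation: [-3.14, -0.002, 0.165]
force: [-0.3, 0.4, -0.1]
width: 1.001
finger_force: 0.0
```

Call:
{"method": "carry_out", "body": {
  "commands": [
    [0, 0, 0, 0, 0, 0],
    [0, 0, 0, 0, 0, 0],
    [0, 0, 0, 0, 0, 0],
    [0, 0, 0, 0, 0, 0],
    [0, 0, 0, 0, 0, 0]
  ],
  "fingers": 1,
  "force": 60
}}

```text
time: 26.5
position: [552.0, -253.1, 10.1]
orientation: [3.139, -0.006, 0.166]
force: [-1.6, 0.8, 4.5]
width: 0.542
finger_force: 61.2
```

Call:
{"method": "carry_out", "body": {
  "commands": [
    [0, 0, 0.6, 0, 0, 0],
    [0, 0, 0.9, 0, 0, 0],
    [0, 0, 0.9, 0, 0, 0],
    [-0.4, -0.3, 0.6, -0.9, -0.3, 0],
    [-0.4, -0.3, 0.6, -0.9, -0.3, 0],
    [-0.4, -0.3, 0.6, -0.9, -0.3, 0],
    [-0.4, -0.3, 0.6, -0.9, -0.3, 0],
    [-0.4, -0.3, 0.6, -0.9, -0.3, 0],
    [-0.4, -0.3, 0.6, -0.9, -0.3, 0],
    [-0.4, -0.3, 0.6, -0.9, -0.3, 0],
    [-0.4, -0.3, 0.6, -0.9, -0.3, 0],
    [-0.4, -0.3, 0.6, -0.9, -0.3, 0]
  ]
}}

```text
time: 27.7
position: [442.0, -333.2, 242.3]
orientation: [2.549, -0.09, 0.195]
force: [-0.2, -0.8, -3.5]
width: 0.536
finger_force: 62.5
```

Call:
{"method": "carry_out", "body": {
  "commands": [
    [-0.3, -0.3, 0.3, -0.9, -0.3, 0],
    [-0.3, -0.3, 0.3, -0.9, -0.3, 0],
    [-0.3, -0.3, 0.3, -0.9, -0.3, 0],
    [-0.3, -0.3, 0.3, -0.9, -0.3, 0],
    [-0.3, -0.3, 0.3, -0.9, -0.3, 0],
    [-0.3, -0.3, 0.3, -0.9, -0.3, 0]
  ]
}}

```text
time: 28.3
position: [388.1, -387.2, 295.7]
orientation: [2.152, -0.133, 0.239]
force: [-0.3, -0.2, -3.7]
width: 0.541
finger_force: 62.6
```

```bash
python3 -c "
from h import *
under('u3')"
```

```text
toolz [ 0.27 -0.8  -0.54] pix 258 274 red 28 [ 388.1 -387.2  295.7] [ 2.152 -0.133  0.239] 0.541 62.6
```

View pics/u3.png

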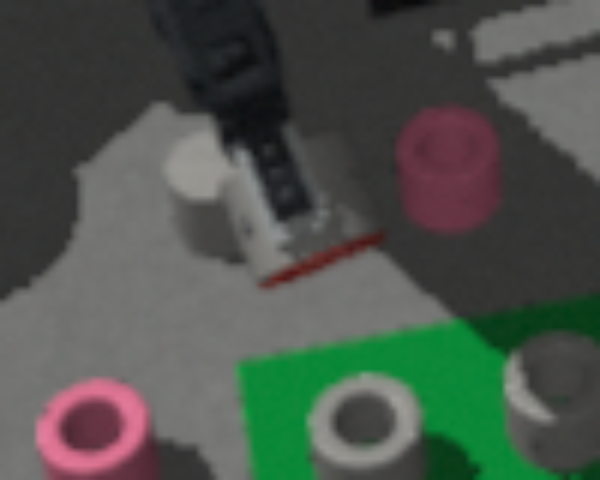

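The end face shows a red edge at crop (320,260), so this is the marked collar. I go to the rack.

```bash
python3 -c "
from h import *
delta((504,153,240))
d=cam('top');P=cloud(d).reshape(-1,3)
O=np.array([490,238.7]);xo=np.array([-.161,.987]);yo=np.array([-.987,-.161])
q=(P[:,:2]-O); X=q@xo;Y=q@yo
m=(abs(P[:,2]-134)<8)&(abs(Y)<90)&(X<0)&(X>-250)
print(m.sum(),np.percentile(X[m],[1,5,50]),np.median(P[m,2]))
m=(abs(Y)<150)&(X<0)&(X>-150)&(P[:,2]>165)&(P[:,2]<215)
print('lugs',m.sum(),np.percentile(Y[m],[0,20,50,80,100]) if m.sum() else '')
m=(abs(Y)<80)&(X<-200)&(X>-300)&(P[:,2]>35)&(P[:,2]<75); print('bar',np.median(X[m]),np.median(P[m,2]))
"
```

```text
at [ 387.  -387.5  295.2] shift/30 [ 3.9  18.02 -1.84] turn/4deg [13.55  4.5  -0.07]
787 [-136.45881716 -135.12131004  -69.00931102] 132.24359895852467
lugs 75 [-149.13971578 -140.21375012 -119.08249636  141.5996285   149.94127263]
bar -261.8782151861297 54.70016156964789
```

Call:
{"method": "carry_out", "body": {
  "commands": [
    [0.2, 0.9, 0, 0.68, 0.23, 0],
    [0.2, 0.9, 0, 0.68, 0.23, 0],
    [0.2, 0.9, 0, 0.68, 0.23, 0],
    [0.2, 0.9, 0, 0.68, 0.23, 0],
    [0.2, 0.9, 0, 0.68, 0.23, 0],
    [0.2, 0.9, 0, 0.68, 0.23, 0],
    [0.2, 0.9, 0, 0.68, 0.23, 0],
    [0.2, 0.9, 0, 0.68, 0.23, 0],
    [0.2, 0.9, 0, 0.68, 0.23, 0],
    [0.2, 0.9, 0, 0.68, 0.23, 0]
  ]
}}

```text
time: 29.4
position: [449.3, -115.3, 295.9]
orientation: [2.658, -0.074, 0.188]
force: [0.3, -0.5, -2.9]
width: 0.536
finger_force: 62.8
```

Call:
{"method": "carry_out", "body": {
  "commands": [
    [0.2, 0.9, 0, 0.68, 0.23, 0],
    [0.2, 0.9, 0, 0.68, 0.23, 0],
    [0.2, 0.9, 0, 0.68, 0.23, 0],
    [0.2, 0.9, 0, 0.68, 0.23, 0],
    [0.2, 0.9, 0, 0.68, 0.23, 0],
    [0.2, 0.9, 0, 0.68, 0.23, 0],
    [0.2, 0.9, 0, 0.68, 0.23, 0],
    [0.2, 0.9, 0, 0.68, 0.23, 0],
    [0.2, 0.5, 0, 0.68, 0.23, 0],
    [0.2, 0.3, 0, 0.68, 0.23, 0],
    [0, 0, 0, 0, 0, 0]
  ]
}}

```text
time: 30.5
position: [509.6, 123.2, 296.0]
orientation: [-3.133, 0.001, 0.17]
force: [0.5, -0.1, -3.3]
width: 0.541
finger_force: 62.8
```

```bash
python3 -c "
from h import *
delta((504.5,150,147))"
```

```text
at [509.6 123.2 296. ] shift/30 [-0.17  0.89 -4.97] turn/4deg [-0.12 -0.04 -0.12]
```

Call:
{"method": "carry_out", "body": {
  "commands": [
    [-0.1, 0.45, -0.3, -0.12, -0.04, -0.1],
    [-0.07, 0.44, -0.5, 0, 0, 0],
    [0, 0, -0.9, 0, 0, 0],
    [0, 0, -0.9, 0, 0, 0],
    [0, 0, -0.8, 0, 0, 0],
    [0, 0, -0.6, 0, 0, 0],
    [0, 0, -0.4, 0, 0, 0],
    [0, 0, -0.3, 0, 0, 0],
    [0, 0, -0.15, 0, 0, 0],
    [0, 0, 0, 0, 0, 0]
  ]
}}

```text
time: 31.5
position: [503.9, 149.2, 150.6]
orientation: [3.14, -0.0, 0.161]
force: [0.8, -0.2, -3.5]
width: 0.537
finger_force: 62.8
```

Call:
{"method": "carry_out", "body": {
  "commands": [
    [0, 0, -0.06, 0, 0, 0],
    [0, 0, 0, 0, 0, 0]
  ]
}}

```text
time: 31.7
position: [504.5, 149.1, 149.6]
orientation: [3.14, -0.002, 0.161]
force: [0.0, 0.5, -3.9]
width: 0.536
finger_force: 62.8
```

Call:
{"method": "carry_out", "body": {
  "commands": [
    [0, 0, -0.06, 0, 0, 0],
    [0, 0, -0.06, 0, 0, 0],
    [0, 0, -0.05, 0, 0, 0],
    [0, 0, 0, 0, 0, 0]
  ]
}}

```text
time: 32.1
position: [503.8, 149.1, 143.5]
orientation: [3.14, -0.0, 0.161]
force: [0.4, 0.2, -4.3]
width: 0.536
finger_force: 62.8
```

Call:
{"method": "carry_out", "body": {
  "commands": [
    [0, 0, -0.05, 0, 0, 0],
    [0, 0, 0, 0, 0, 0]
  ]
}}

```text
time: 32.3
position: [503.9, 149.1, 142.1]
orientation: [3.14, -0.0, 0.161]
force: [-1.1, 0.0, -3.5]
width: 0.538
finger_force: 62.8
```

Call:
{"method": "carry_out", "body": {
  "commands": [
    [0, 0, -0.04, 0, 0, 0],
    [0, 0, 0, 0, 0, 0]
  ]
}}

```text
time: 32.5
position: [504.1, 149.1, 141.2]
orientation: [3.14, -0.001, 0.161]
force: [-0.5, -0.0, -2.9]
width: 0.54
finger_force: 62.9
```

Call:
{"method": "carry_out", "body": {
  "commands": [
    [0, 0, -0.03, 0, 0, 0],
    [0, 0, 0, 0, 0, 0]
  ]
}}

```text
time: 32.7
position: [504.1, 149.1, 141.1]
orientation: [3.14, -0.001, 0.161]
force: [-3.9, -0.9, 4.8]
width: 0.538
finger_force: 63.4
```

Call:
{"method": "carry_out", "body": {
  "commands": [
    [0, 0, 0, 0, 0, 0],
    [0, 0, 0, 0, 0, 0],
    [0, 0, 0, 0, 0, 0],
    [0, 0, 0, 0, 0, 0],
    [0, 0, 0.3, 0, 0, 0],
    [0, 0, 0.7, 0, 0, 0],
    [0, 0, 0.9, 0, 0, 0],
    [0, 0, 0.9, 0, 0, 0]
  ],
  "fingers": -0.6
}}

```text
time: 33.5
position: [503.9, 149.1, 225.6]
orientation: [3.14, -0.001, 0.161]
force: [0.3, -0.5, 0.2]
width: 0.799
finger_force: 0.0
```

```bash
python3 -c "
from h import *
s=cam('side');save(s,'pics/rack.png',(190,70,390,220),4)
delta((532,-21,120))"
```

```text
at [506.7 149.4 231.2] shift/30 [ 0.84 -5.68 -3.71] turn/4deg [0.01 0.14 0.  ]
```

View pics/rack.png

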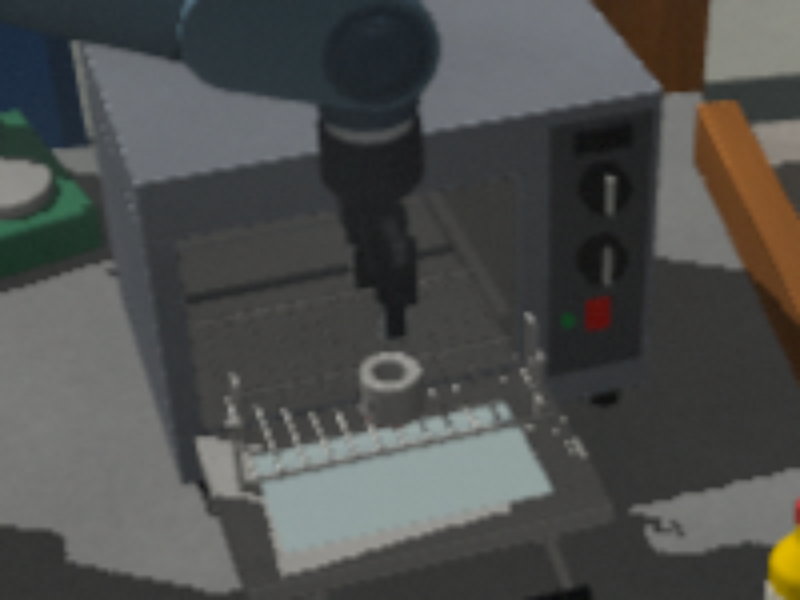

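The marked collar stands upright on the rack at crop (390,390). I go to the lowered bar.

Call:
{"method": "carry_out", "body": {
  "commands": [
    [0.15, -0.94, 0, 0, 0.1, 0],
    [0.15, -0.94, 0, 0, 0, 0],
    [0.15, -0.94, 0, 0, 0, 0],
    [0.15, -0.94, 0, 0, 0, 0],
    [0.15, -0.94, 0, 0, 0, 0],
    [0.15, -0.94, 0, 0, 0, 0],
    [0, 0, -0.9, 0, 0, 0],
    [0, 0, -0.9, 0, 0, 0],
    [0, 0, -0.9, 0, 0, 0],
    [0, 0, -0.5, 0, 0, 0],
    [0, 0, 0, 0, 0, 0]
  ],
  "fingers": 0.1
}}

```text
time: 34.65
position: [529.6, -19.8, 126.3]
orientation: [-3.14, 0.01, 0.161]
force: [-0.4, 0.0, 0.4]
width: 0.447
finger_force: 0.0
```

```bash
python3 -c "
from h import *
delta((533.6,-20,35),(np.pi,0,.161))
t=np.linspace(1.57,0,27)
d=12+28*np.cos(t)+245*np.sin(t); h=80+245*np.cos(t)-28*np.sin(t)
xo=np.array([-.161,.987])
print((np.c_[np.diff(d)[:,None]*-xo,np.diff(h)]/30).round(2).tolist())
"
```

```text
at [529.6 -19.8 126.3] shift/30 [ 0.13 -0.01 -3.04] turn/4deg [ 0.   -0.15  0.  ]
[[0.01, -0.04, 0.49], [0.0, -0.01, 0.5], [-0.0, 0.02, 0.5], [-0.01, 0.05, 0.49], [-0.01, 0.08, 0.49], [-0.02, 0.11, 0.48], [-0.02, 0.14, 0.48], [-0.03, 0.16, 0.47], [-0.03, 0.19, 0.46], [-0.04, 0.22, 0.44], [-0.04, 0.24, 0.43], [-0.04, 0.27, 0.41], [-0.05, 0.29, 0.4], [-0.05, 0.32, 0.38], [-0.06, 0.34, 0.36], [-0.06, 0.36, 0.34], [-0.06, 0.38, 0.31], [-0.06, 0.4, 0.29], [-0.07, 0.41, 0.27], [-0.07, 0.43, 0.24], [-0.07, 0.44, 0.21], [-0.07, 0.45, 0.19], [-0.08, 0.46, 0.16], [-0.08, 0.47, 0.13], [-0.08, 0.48, 0.1], [-0.08, 0.48, 0.07]]
```

Call:
{"method": "carry_out", "body": {
  "commands": [
    [0.1, 0, -0.9, 0, -0.15, 0],
    [0, 0, -0.9, 0, 0, 0],
    [0, 0, -0.8, 0, 0, 0],
    [0, 0, -0.45, 0, 0, 0],
    [0, 0, 0, 0, 0, 0]
  ]
}}

```text
time: 35.15
position: [534.4, -20.7, 36.6]
orientation: [3.139, -0.004, 0.161]
force: [1.1, -0.2, -0.2]
width: 0.45
finger_force: 0.0
```

Call:
{"method": "carry_out", "body": {
  "commands": [
    [0, 0, 0, 0, 0, 0],
    [0, 0, 0, 0, 0, 0],
    [0, 0, 0, 0, 0, 0],
    [0, 0, 0, 0, 0, 0],
    [0, 0, 0, 0, 0, 0]
  ],
  "fingers": 1,
  "force": 50
}}

```text
time: 35.65
position: [534.9, -18.5, 38.1]
orientation: [-3.141, -0.007, 0.16]
force: [1.1, 6.3, 1.3]
width: 0.141
finger_force: 48.7
```

Call:
{"method": "carry_out", "body": {
  "commands": [
    [0, -0.02, 0.2, 0, 0, 0],
    [0, -0.02, 0.3, 0, 0, 0],
    [0, -0.01, 0.49, 0, 0, 0],
    [0, 0.02, 0.5, 0, 0, 0],
    [-0.01, 0.05, 0.49, 0, 0, 0],
    [-0.01, 0.08, 0.49, 0, 0, 0],
    [-0.02, 0.11, 0.48, 0, 0, 0],
    [-0.02, 0.14, 0.48, 0, 0, 0],
    [-0.03, 0.16, 0.47, 0, 0, 0],
    [-0.03, 0.19, 0.46, 0, 0, 0]
  ]
}}

```text
time: 36.65
position: [531.7, -0.5, 169.0]
orientation: [3.135, -0.008, 0.161]
force: [6.6, -5.6, -6.3]
width: 0.142
finger_force: 48.6
```

Call:
{"method": "carry_out", "body": {
  "commands": [
    [-0.04, 0.22, 0.44, 0, 0, 0],
    [-0.04, 0.24, 0.43, 0, 0, 0],
    [-0.04, 0.27, 0.41, 0, 0, 0],
    [-0.05, 0.29, 0.4, 0, 0, 0],
    [-0.05, 0.32, 0.38, 0, 0, 0],
    [-0.06, 0.34, 0.36, 0, 0, 0],
    [-0.06, 0.36, 0.34, 0, 0, 0],
    [-0.06, 0.38, 0.31, 0, 0, 0]
  ]
}}

```text
time: 37.45
position: [520.5, 68.6, 264.9]
orientation: [3.125, -0.009, 0.16]
force: [-2.1, -19.4, 11.0]
width: 0.139
finger_force: 48.8
```

Call:
{"method": "carry_out", "body": {
  "commands": [
    [-0.06, 0.4, 0.29, 0, 0, 0],
    [-0.07, 0.41, 0.27, 0, 0, 0],
    [-0.07, 0.43, 0.24, 0, 0, 0],
    [-0.07, 0.44, 0.21, 0, 0, 0],
    [-0.07, 0.45, 0.19, 0, 0, 0],
    [-0.08, 0.46, 0.16, 0, 0, 0],
    [0, 0, 0, 0, 0, 0]
  ]
}}

```text
time: 38.15
position: [508.1, 150.4, 309.4]
orientation: [3.133, -0.015, 0.163]
force: [-5.7, -8.9, 23.9]
width: 0.138
finger_force: 53.5
```

Call:
{"method": "carry_out", "body": {
  "commands": [
    [-0.04, 0.24, 0.3, 0, 0, 0],
    [-0.04, 0.24, 0.06, 0, 0, 0],
    [-0.04, 0.24, 0.06, 0, 0, 0],
    [0, 0, 0, 0, 0, 0]
  ]
}}

```text
time: 38.55
position: [504.3, 173.3, 316.2]
orientation: [3.138, -0.013, 0.162]
force: [5.2, 0.4, 2.3]
width: 0.137
finger_force: 51.0
```

```bash
python3 -c "
from h import *
s=cam('side');save(s,'pics/shut1.png',(190,70,390,220),4)
print(observe()['position'],observe()['force'])"
```

```text
[504.30823254 173.22718274 316.20079691] [6.04106405 1.24175626 3.05479685]
```

View pics/shut1.png

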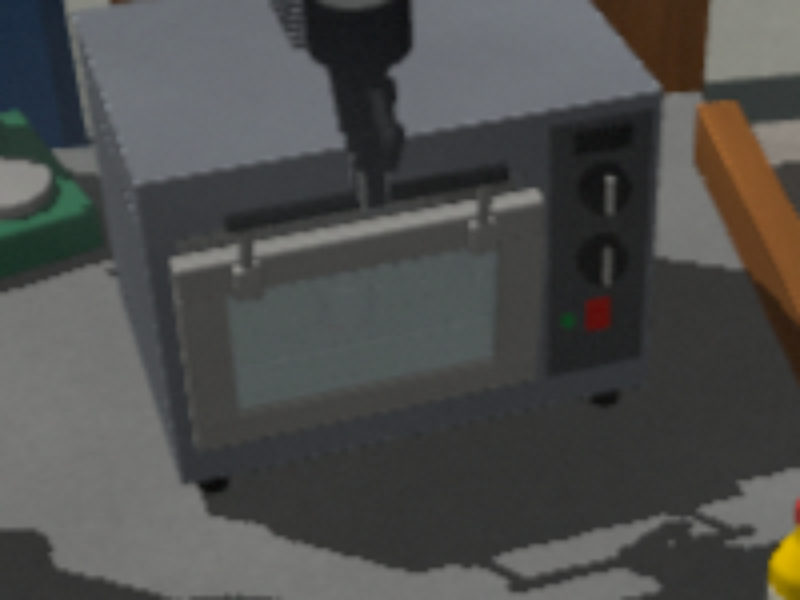

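The door is nearly shut with the bar still pinched, at crop (370,195). I push home.

Call:
{"method": "carry_out", "body": {
  "commands": [
    [-0.04, 0.24, 0.03, 0, 0, 0],
    [-0.04, 0.24, 0.03, 0, 0, 0],
    [-0.03, 0.2, 0.02, 0, 0, 0],
    [0, 0, 0, 0, 0, 0]
  ]
}}

```text
time: 39.0
position: [501.2, 193.4, 319.9]
orientation: [3.138, -0.015, 0.161]
force: [4.0, -0.3, 6.0]
width: 0.138
finger_force: 51.0
```

Call:
{"method": "carry_out", "body": {
  "commands": [
    [-0.02, 0.1, 0, 0, 0, 0],
    [-0.02, 0.1, 0, 0, 0, 0],
    [0, 0, 0, 0, 0, 0]
  ]
}}

```text
time: 39.3
position: [500.5, 197.7, 320.4]
orientation: [3.134, -0.015, 0.16]
force: [3.9, -6.3, 8.1]
width: 0.135
finger_force: 51.2
```

Call:
{"method": "carry_out", "body": {
  "commands": [
    [-0.02, 0.15, 0, 0, 0, 0],
    [-0.02, 0.15, 0, 0, 0, 0],
    [0, 0, 0, 0, 0, 0],
    [0, 0, 0, 0, 0, 0]
  ]
}}

```text
time: 39.7
position: [499.8, 201.1, 321.0]
orientation: [3.121, -0.013, 0.158]
force: [2.9, -27.8, 12.1]
width: 0.139
finger_force: 51.7
```

Call:
{"method": "carry_out", "body": {
  "commands": [
    [0.03, -0.2, 0, 0, 0, 0],
    [0, 0, 0, 0, 0, 0]
  ]
}}

```text
time: 39.9
position: [500.1, 199.1, 320.8]
orientation: [3.132, -0.014, 0.159]
force: [2.6, -10.7, 10.1]
width: 0.137
finger_force: 51.4
```

Call:
{"method": "carry_out", "body": {
  "commands": [
    [0, 0, 0, 0, 0, 0],
    [0, 0, 0, 0, 0, 0],
    [0, 0, 0, 0, 0, 0],
    [0, 0, 0.3, 0, 0, 0],
    [0, 0, 0.7, 0, 0, 0],
    [0, 0, 0.9, 0, 0, 0],
    [0, 0, 0.9, 0, 0, 0],
    [0, -0.6, 0.5, 0, 0, 0],
    [0, -0.9, 0.2, 0, 0, 0],
    [0, -0.9, 0, 0, 0, 0],
    [0, -0.9, 0, 0, 0, 0],
    [0, -0.9, 0, 0, 0, 0]
  ],
  "fingers": 0.3
}}

```text
time: 41.1
position: [497.2, 75.6, 421.0]
orientation: [3.14, -0.005, 0.162]
force: [0.7, 0.0, 0.5]
width: 0.346
finger_force: 0.0
```

```bash
python3 -c "
from h import *
s,d,Q,P,A=fitoven()
for n,C in(('top',P),('side',Q)):
    m=(C[:,2]>300)&(C[:,2]<340)&(C[:,0]>400)&(C[:,0]<590)&(C[:,1]<C[:,0]*.163+146)&(C[:,1]>80+C[:,0]*.163)
    b=C[m]; print(n,len(b),np.median(b[:,1]-.163*b[:,0]) if len(b) else '')
m=(Q[:,2]>100)&(Q[:,2]<270)&(Q[:,0]>380)&(Q[:,0]<600)&(Q[:,1]<260)&(Q[:,1]>120)
D=Q[m]; print('door',len(D),np.linalg.lstsq(np.c_[D[:,0],D[:,2],np.ones(len(D))],D[:,1],rcond=None)[0])
print(observe()['position'],observe()['force'])
for c in((402,-279),(484,-271),(450,-124),(589,-103),(282,-259),(339,-126)):
    m=(np.hypot(P[:,0]-c[0],P[:,1]-c[1])<38)&(P[:,2]>34)&(P[:,2]<56)
    if m.sum()>20: print(c,cv2.minEnclosingCircle(P[m][:,:2].astype(np.float32)))
save(s,'pics/end.png')
"
```

```text
top 38 108.37794074716638
side 315 109.53792094603396
door 2833 [ 1.68089219e-01 -2.51274124e-02  1.38491628e+02]
[497.39578247  74.3462521  420.86609043] [0.95486273 0.36956541 0.09144888]
(402, -279) ((398.0866394042969, -280.76531982421875), 24.801891326904297)
(484, -271) ((485.13677978515625, -271.52044677734375), 25.082111358642578)
(450, -124) ((451.83612060546875, -124.8061752319336), 24.438804626464844)
(589, -103) ((589.4862060546875, -105.21981811523438), 24.8116455078125)
(282, -259) ((279.4909973144531, -260.24444580078125), 24.80506134033203)
(339, -126) ((338.7104797363281, -123.53799438476562), 21.65882682800293)
```

View pics/end.png

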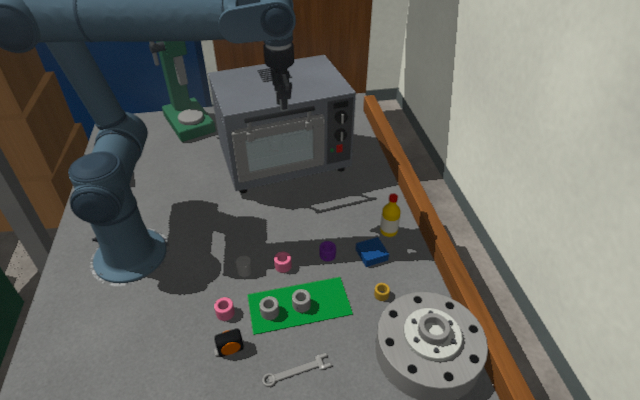

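The end view shows the door shut at about (280,145) and the two plain collars standing on the mat. I check the door angle against the casing's own slope.

```bash
python3 -c "
from h import *
Q=np.mean([cloud(cam('side')) for _ in range(6)],0).reshape(-1,3)
O=np.array([490.7,234.3]);xo=np.array([-.161,.987]);yo=np.array([-.987,-.161])
q=Q[:,:2]-O; X=q@xo;Y=q@yo;Z=Q[:,2]
for nm,m in(('frameL',(Y>112)&(Y<142)&(abs(Y-0)>0)),('frameR',(Y<-112)&(Y>-142)),('glass',abs(Y)<60),('panel',(Y<-165)&(Y>-258)),('left strip',(Y>153)&(Y<163))):
    r=[]
    for z in range(90,320,20):
        k=m&(abs(Z-z)<10)&(abs(X+20)<60)
        r.append((z,round(float(np.median(X[k])),1) if k.sum()>8 else None))
    print(nm,r)
"
```

```text
frameL [(90, -21.8), (110, -22.4), (130, -22.2), (150, -22.1), (170, -22.3), (190, -21.8), (210, -21.9), (230, -22.0), (250, -22.2), (270, -18.6), (290, -0.4), (310, -0.4)]
frameR [(90, -21.0), (110, -21.3), (130, -21.1), (150, -21.7), (170, -21.3), (190, -21.2), (210, -21.0), (230, -21.2), (250, -21.1), (270, -17.6), (290, 0.5), (310, 0.4)]
glass [(90, -21.9), (110, -20.1), (130, -15.7), (150, -15.7), (170, -15.7), (190, -15.5), (210, -15.5), (230, -15.7), (250, -21.5), (270, -18.8), (290, 0.1), (310, 0.2)]
panel [(90, -2.2), (110, -2.4), (130, -2.9), (150, -2.1), (170, -3.3), (190, -3.9), (210, -2.5), (230, -2.6), (250, -4.8), (270, -3.1), (290, -3.2), (310, -1.9)]
left strip [(90, -0.0), (110, -0.1), (130, 0.1), (150, 0.5), (170, -0.4), (190, -0.3), (210, -0.0), (230, -1.1), (250, -0.3), (270, -0.2), (290, -0.5), (310, -0.5)]
```

The door frame is at the same depth from bottom to top, so the door is fully shut. I hand in.

```bash
python3 -c "
from bench import *
print(sign_off())"
```

```text
the job is handed in; nothing more can be done
None
```

The red-marked collar is standing on the rack inside the fully shut oven, the two plain collars are back on the mat, and I saw nothing else disturbed; I handed the job in at about 42 s of the 72 s allowed.

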